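# Hold the tile-press lever level over its pivot

## Robot

A 6-joint arm with a two-finger parallel gripper is mounted at the origin on the work surface. World frame = base frame: x ahead of the robot, y to its left, z up, the work surface at z = 0. Lengths are in m, angles in rad, forces in N, time in s.
With the tool pointing down it reaches from about 0.25 to 0.725 m from the base axis. Payload 4 kg.
Tool frame: the origin (TCP) lies midway between the tips of the shut fingers; the grasp point (between the pads) lies 19 mm behind it; z points along the fingers, y is the line along which they close (so a half turn about z gives the same grasp; the last joint's range is limited). The gripper opens to 85 mm and grips with 20 to 120 N. Pads are 22 mm wide; open, the fingers measure 114 mm over their backs; the gripper's body (76 mm by 85 mm) begins 54 mm behind the grasp point. The pads swing forward as they close: fully open they stand 13 mm farther back than shut.
Start: joints at [1.117, 0.241, 0.005, 1.335, 0, 1.571], TCP at [0.219, 0.449, 0.231] pointing down, gripper open.
Joint ranges: [-2.72, 2.72], [-1.05, 1.87], [-1.09, 1.28], [-1.99, 2.15], [-1.42, 1.44], [-3.14, 3.14]. Speed limits (rad/s): [2.79, 2.79, 3.14, 3.14, 3.14, 3.14].

## Interface

Orientations are given as a rotation vector (axis times angle).
In Python, from bench import manip gives the robot as it stands.
- The arm moves only by the shell command python3 -m jog 'ROWS' [OPENING]. ROWS is JSON, a list of rows, each an object with "dp": the shift along the tool's x, y, z in cm, a list of three; "angular": the turn, a rotation vector about the tool's x, y, z in degrees, a list of three. In form: [{"dp": [dx, dy, dz], "angular": [ax, ay, az]}, ...]. A call has 1 to 12 rows; each row shifts and turns the commanded pose from where the row before left it, along the tool's axes as they then stand; what a row does not reach is not made up. A row lasts 1/12 s, in which the tool goes at most 41.7 mm and 7.16 degrees, less where a joint would pass 70% of its speed; a pose out of reach is approached as far as the arm can. A call is refused whole if a number of a shift passes 4.17 or a number of a turn 7.16, either way. A call with a gripper value outside its range is refused whole. OPENING is the opening, from 0 (shut) to 1 (fully open), set as the call begins (- or left out, the last holds). The fingers move at their own pace and stop on an object; the grip force is fixed at half the most. Time passes only in rows, so rows that do not move let the fingers close. It gives the time, the measured TCP pose, the force, the opening and the grip force at its end, in the units of the state.
- manip.get_obs(): the state, without advancing time (a new reading comes with each control period).
- manip.get_image(name): name is "scene" or "top" or "wrist"; returns a dict with "color" (384x512x3 uint8, red, green, blue), "depth" (384x512 float32, m along the optical axis (not along the pixel's ray), 0 where there is no reading), "mtx" (3x3 intrinsics, pixels), "T" (4x4, takes a point from camera to world coordinates); the wrist camera has in their place "mount" (4x4, takes a point from camera to tool coordinates, whose origin is the TCP and whose axes are the flange's). Camera axes: x right, y up, looking along -z (the intrinsics and any distortion apply to the point x, -y, -z); pixel columns grow to the right and rows downward; lengths in m; the calibration is good to about 2 mm. A picture is of the moment at which its call begins: read the wrist's pose just before it.
- manip.close_job(): hands the job in; it is judged then, once.
Trained networks look in a picture, given as the dict that the camera call returned (one of the last four; its "shot" number tells which), for a name from the list of things; names that differ only in an ending like _2 or _b are one class to them, and where a whole thing is asked for, a point or a joint stands for the part that bears it (a point fixed in the world has none). Each returns a list of dicts, best first, with "conf" (0 to 1); they miss things now and then, are a little off and sometimes report something else, mostly with a low value. They report only what shows in the picture. A call takes as long as a camera call.
- manip.search_frame(picture, label): "point" ([row, column] in pixels, amid what is visible of it).
- manip.outline_of(picture, label): "pixels" (384x512 bool, what is visible of it) and "point" ([row, column] in pixels, amid what is visible of it).
The state is a dict: "t": time; "qpos": joint angles; "joint_vel": joint speeds; "effort": joint torques, N m; "tcp_pos": TCP position; "tcp_rot": TCP orientation; "ft_force": force on the tool from outside, world axes, zero at the start; "wrist_torque": the same for the moment, N m; "finger_gap": finger opening in m; "grasp_force": force on a finger pad.
Only numpy, scipy, OpenCV 4.12 (cv2) and the standard library are available. Lean on these libraries where they do the work, as an engineer would, in place of code of your own. Each camera call takes 0.05 s, during which the arm holds its last target. There are 200 camera calls.

## Task

Refit the small bench tile press: pick up its loose cast lever by the balance point (well towards the heavy hub, not the middle of its length), keep it level, and bring it over the press so that the eye in the hub is centred above the pivot pin and the bar points along the press towards the forked rest. Finish while still holding it there, level and still, with the hub about 3 cm above the top of the pin and nothing touching the press, so that I can grease the pin; leave the bowl, jar and paddle where they are.

Things in the scene. Friction and masses are not known exactly. Their poses are not given: they have to be found in the camera images.
- lever: Loose cast-aluminium lever, 0.25-0.48 kg, lying on its hub and knob. Origin at its underside, below the balance point; x along the bar from hub to knob, z up. Hub: 54 mm wide, 36 high, centre x = -60 mm, with a 24 mm vertical through-hole (eye). Bar: 16 mm wide, 14 high (z 23 to 37 mm), x = -32 to 180 mm. Upright black palm knob: 30 mm wide, 42 high, centre x = 180 mm.
- lever_balance (a point): The lever's balance point (its centre of mass seen from above): on the middle of the bar's section, 30 mm above the lever's underside, 60 mm from the hub's centre and 33 mm from the hub's edge. Same axes as the lever.
- lever_eye (a point): The centre of the hub's eye, at the hub's underside. Same axes as the lever.
- lever_knob (a point): The centre of the palm knob's top, 42 mm above the lever's underside.
- press: Fixed grey tile press lacking its lever: bed 300 x 100 x 18 mm; pivot post 48 mm wide, 60 high, with upright steel pin at x = -60 mm; die and platen (top 46 mm) near x = 15; forked rest at x = 125 mm (two cheeks 34 mm apart, tops 85 mm high). Origin on the table under a fitted lever's balance point; x along the bed from pin to fork, z up; bed x = -105 to 195 mm.
- press_pin (a point): The centre of the top of the pivot pin (18 mm diameter), 90 mm above the table. Same axes as the press.
- press_rest (a point): The middle of the forked rest, between the tops of its cheeks, 85 mm above the table.
- bowl: Bystander: a loose terracotta bowl, 96 mm wide, 50 mm high. Origin under its centre. Leave alone.
- jar: Bystander: a loose white lidded jar, 64 mm diameter, 85 mm high. Origin under its centre. Leave alone.
- paddle: Bystander: a loose flat wooden paddle, 220 x 60 x 12 mm, lying between the two work spots. Origin under its middle. Leave alone.

How it is judged:
By the outcome, as a careful person would: the job done as asked, in the order asked, and still so for the second after the job is handed in, while the arm keeps its last pose, push and grip.
It also fails if it takes over 38 s, if anything falls off the work surface, if the arm or the gripper's body presses on something with over 40 N, if the wrist force passes 120 N, or if a joint passes its speed limit or range.

## Working session

There is one attempt and no reset: what is moved stays moved. The work goes in short steps, Python scripts to look and compute and a shell command to move; the robot and the scene stay as the last step left them, time stands still between calls to the robot, and variables do not carry over. Pictures are saved under pics/ and viewed, at most 10 in all, crops included, and the job is handed in when it is done.

```bash
mkdir -p pics; cat > h.py <<'E'
import numpy as np, cv2
from bench import manip
from scipy.spatial.transform import Rotation as R
def camT(im,o=None):
    if 'T' in im: return np.array(im['T'])
    T=np.eye(4);T[:3,:3]=R.from_rotvec(o['tcp_rot']).as_matrix();T[:3,3]=o['tcp_pos'];return T@np.array(im['mount'])
def cloud(im,T):
    d=im['depth'];K=np.array(im['mtx']);v,u=np.mgrid[:d.shape[0],:d.shape[1]]
    P=np.stack([(u-K[0,2])/K[0,0]*d,-(v-K[1,2])/K[1,1]*d,-d],-1)
    W=P@T[:3,:3].T+T[:3,3];W[d<=0]=np.nan;return W
def save(im,n): cv2.imwrite('pics/'+n,im['color'][:,:,::-1])
E
python3 - <<'E'
from h import *
o=manip.get_obs();print({k:np.round(v,3) for k,v in o.items()})
for c in ['top','scene']:
    im=manip.get_image(c);save(im,c+'0.png');W=cloud(im,camT(im));print(c,[k for k in im], camT(im)[:3,3].round(3))
    for n in ['lever','lever_balance','lever_eye','lever_knob','press','press_pin','press_rest','bowl','jar','paddle']:
        for r in manip.search_frame(im,n)[:2]:
            p=np.round(r['point']).astype(int);print(n,round(r['conf'],2),p,W[p[0],p[1]].round(3))
E
```

```text
{'t': np.float64(0.0), 'qpos': array([1.117, 0.241, 0.004, 1.335, 0.   , 1.571]), 'joint_vel': array([-0.001,  0.001, -0.001,  0.001, -0.001,  0.   ]), 'effort': array([ 1.0000e-03, -3.7232e+01,  2.5241e+01,  1.7000e-02,  0.0000e+00,
        0.0000e+00]), 'tcp_pos': array([0.219, 0.449, 0.23 ]), 'tcp_rot': array([-7.070e-01, -3.061e+00,  3.000e-03]), 'ft_force': array([ 0.111,  0.277, -0.489]), 'wrist_torque': array([-0.016, -0.036, -0.016]), 'grasp_force': np.float64(0.0), 'finger_gap': np.float64(0.085)}
top ['color', 'depth', 'mtx', 'T', 'shot'] [ 0.426 -0.     0.984]
lever 0.69 [221 368] [ 0.534 -0.304  0.039]
lever_balance 0.67 [222 365] [ 0.531 -0.297  0.038]
lever_eye 0.72 [222 364] [ 0.531 -0.294  0.039]
lever_knob 0.89 [228 364] [ 0.516 -0.293  0.039]
press 0.78 [232 156] [0.503 0.226 0.043]
press_pin 0.63 [231 156] [0.505 0.225 0.047]
press_rest 0.72 [232 157] [0.502 0.222 0.046]
bowl 0.96 [290 248] [ 0.362 -0.003  0.008]
jar 0.79 [128 255] [ 0.76  -0.017  0.085]
paddle 0.91 [181 246] [0.64  0.005 0.013]
scene ['color', 'depth', 'mtx', 'T', 'shot'] [0.929 0.416 0.869]
lever 0.84 [130 209] [ 0.521 -0.294  0.036]
lever_balance 0.91 [134 203] [ 0.539 -0.299  0.027]
lever_eye 0.61 [132 202] [ 0.54  -0.303  0.033]
lever_knob 0.68 [134 205] [ 0.536 -0.294  0.029]
lever_knob 0.24 [268 340] [0.526 0.235 0.022]
press 0.63 [266 340] [0.524 0.232 0.025]
press_pin 0.83 [265 338] [0.522 0.226 0.018]
press_rest 0.97 [266 339] [0.523 0.23  0.019]
bowl 0.62 [169 318] [ 0.356 -0.012  0.009]
bowl 0.5 [269 340] [0.525 0.236 0.017]
jar 0.83 [247 186] [0.785 0.007 0.086]
paddle 0.97 [232 240] [0.646 0.016 0.014]
```

View pics/top0.png

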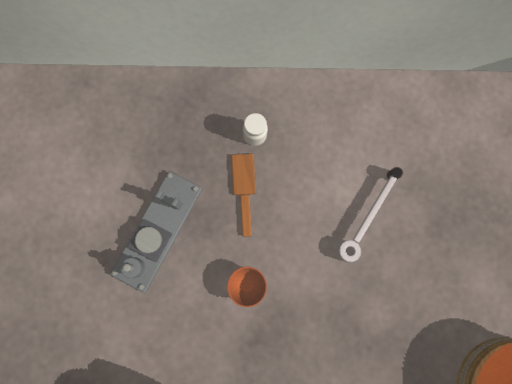

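```bash
cat > m.py <<'E'
from h import *
im=manip.get_image('top');W=cloud(im,camT(im))
for n in ['lever','press']:
    r=manip.outline_of(im,n)[0];m=r['pixels'];P=W[m];P=P[np.isfinite(P[:,0])]
    print(n,r['conf'],len(P),'z pct',np.percentile(P[:,2],[1,5,25,50,75,95,99]).round(3))
    c=P[:,:2].mean(0);d=np.linalg.svd(P[:,:2]-c,full_matrices=False)[2][0]
    s=(P[:,:2]-c)@d;w=(P[:,:2]-c)@[-d[1],d[0]]
    print(c.round(3),d.round(3),s.min(),s.max())
    for a in np.arange(s.min(),s.max(),.012):
        k=(s>=a)&(s<a+.012)
        if k.sum()>2: print('%.3f w %.3f..%.3f z %.3f..%.3f'%(a,w[k].min(),w[k].max(),P[k,2].min(),P[k,2].max()), P[k,:2].mean(0).round(3))
E
python3 m.py
```

```text
lever 0.91 1090 z pct [-0.001  0.002  0.034  0.037  0.038  0.042  0.044]
[ 0.537 -0.305] [-0.837  0.547] -0.1812409639366506 0.11794374562477244
-0.181 w 0.008..0.025 z -0.002..0.004 [ 0.675 -0.417]
-0.169 w -0.009..0.024 z -0.000..0.045 [ 0.669 -0.395]
-0.157 w -0.015..0.018 z 0.003..0.047 [ 0.664 -0.386]
-0.145 w -0.015..0.017 z -0.000..0.045 [ 0.656 -0.379]
-0.133 w -0.008..0.016 z 0.000..0.041 [ 0.644 -0.375]
-0.121 w -0.008..0.017 z -0.001..0.039 [ 0.634 -0.368]
-0.109 w -0.008..0.016 z -0.001..0.043 [ 0.624 -0.362]
-0.097 w -0.008..0.017 z -0.001..0.040 [ 0.614 -0.355]
-0.085 w -0.008..0.009 z 0.032..0.041 [ 0.604 -0.349]
-0.073 w -0.007..0.008 z 0.030..0.041 [ 0.594 -0.342]
-0.061 w -0.007..0.008 z 0.032..0.041 [ 0.584 -0.335]
-0.049 w -0.007..0.008 z 0.029..0.041 [ 0.574 -0.329]
-0.037 w -0.007..0.008 z 0.033..0.041 [ 0.563 -0.322]
-0.025 w -0.007..0.017 z -0.003..0.042 [ 0.552 -0.316]
-0.013 w -0.007..0.008 z 0.031..0.041 [ 0.543 -0.309]
-0.001 w -0.007..0.008 z 0.032..0.041 [ 0.533 -0.303]
0.011 w -0.007..0.008 z 0.030..0.040 [ 0.524 -0.296]
0.023 w -0.007..0.017 z -0.001..
[... 1184 characters left out ...]
 z -0.000..0.050 [0.51  0.224]
0.001 w -0.055..0.046 z -0.001..0.049 [0.499 0.228]
0.013 w -0.053..0.045 z -0.003..0.051 [0.488 0.233]
0.025 w -0.061..0.045 z -0.002..0.049 [0.478 0.24 ]
0.037 w -0.060..0.044 z -0.000..0.051 [0.467 0.245]
0.049 w -0.060..0.044 z 0.004..0.050 [0.457 0.251]
0.061 w -0.056..0.044 z 0.006..0.037 [0.447 0.258]
0.073 w -0.056..0.044 z 0.001..0.063 [0.436 0.264]
0.085 w -0.055..0.044 z -0.001..0.093 [0.424 0.266]
0.097 w -0.057..0.044 z 0.003..0.094 [0.413 0.27 ]
0.109 w -0.055..0.044 z 0.001..0.064 [0.402 0.276]
0.121 w -0.055..0.044 z -0.003..0.064 [0.391 0.282]
0.133 w -0.054..0.043 z -0.002..0.026 [0.383 0.291]
0.145 w -0.046..0.041 z 0.013..0.018 [0.376 0.293]
```

Top view: lever at hub (row 250, col 350), knob (173,396); press pin about (267,128), fork (203,176); bowl, jar and paddle stand between them. Now the precise fits.

```bash
cat > m2.py <<'E'
from h import *
for cam in ['top','scene']:
    im=manip.get_image(cam);W=cloud(im,camT(im))
    def seg(n):
        m=manip.outline_of(im,n)[0]['pixels'];P=W[m];return P[np.isfinite(P[:,0])]
    P=seg('lever');Q=P[P[:,2]>.028]
    e=np.array([.452,-.249]);k=np.array([.655,-.383])
    bar=Q[(np.linalg.norm(Q[:,:2]-e,axis=1)>.04)&(np.linalg.norm(Q[:,:2]-k,axis=1)>.03)]
    c=bar[:,:2].mean(0);d=np.linalg.svd(bar[:,:2]-c,full_matrices=False)[2][0];d*=np.sign(d[0])
    hub=Q[np.linalg.norm(Q[:,:2]-e,axis=1)<.036]; hub=hub[(hub[:,:2]-e)@d<.02]
    (hx,hr)=cv2.minEnclosingCircle(hub[:,:2].astype(np.float32))
    kn=Q[np.linalg.norm(Q[:,:2]-k,axis=1)<.022]
    print(cam,'bar',c.round(4),d.round(4),np.degrees(np.arctan2(d[1],d[0])).round(2),'hub',np.round(hx,4),round(hr,4),'knob',kn[:,:2].mean(0).round(4),'zhub',np.median(hub[:,2]).round(4),'zbar',np.median(bar[:,2]).round(4))
    n=np.array([-d[1],d[0]]);e1=c+d*((np.array(hx)-c)@d);print('hub off axis',(np.array(hx)-c)@n,'balance',(e1+.06*d).round(4))
    P=seg('press');B=P[(P[:,2]>.013)&(P[:,2]<.024)]
    r=cv2.minAreaRect(B[:,:2].astype(np.float32));print('bed',np.round(r[0],4),np.round(r[1],4),round(r[2],2))
    H=W[np.isfinite(W[...,0])];H=H[(H[:,2]>.08)&(H[:,2]<.1)]
    pin=H[np.linalg.norm(H[:,:2]-[.42,.275],axis=1)<.05];print('pin',len(pin),pin.mean(0).round(4),np.ptp(pin,axis=0).round(3))
    f=W[np.isfinite(W[...,0])];f=f[(f[:,2]>.075)&(f[:,2]<.095)&(np.linalg.norm(f[:,:2]-[.585,.19],axis=1)<.05)];r=cv2.minAreaRect(f[:,:2].astype(np.float32));print('fork',f[:,:2].mean(0).round(4),np.round(r[0],4),np.round(r[1],4))
E
python3 m2.py
```

```text
top bar [ 0.5568 -0.3178] [ 0.8417 -0.5399] -32.68 hub [ 0.4587 -0.2558] 0.0272 knob [ 0.6566 -0.3815] zhub 0.0358 zbar 0.0371
hub off axis -0.000730405166254014 balance [ 0.5096 -0.2876]
bed [0.5112 0.23  ] [0.1002 0.2999] 63.29
pin 53 [0.4179 0.2761 0.0891] [0.016 0.018 0.014]
fork [0.582  0.1943] [0.5824 0.194 ] [0.0535 0.02  ]
scene bar [ 0.5629 -0.3167] [ 0.8397 -0.5431] -32.89 hub [ 0.4624 -0.2564] 0.0278 knob [ 0.6596 -0.3785] zhub 0.0347 zbar 0.0356
hub off axis -0.0038578566081294147 balance [ 0.5149 -0.2857]
bed [0.5137 0.2315] [0.1006 0.3   ] 63.47
pin 61 [0.4215 0.2786 0.0879] [0.019 0.017 0.011]
fork [0.5863 0.1966] [0.5849 0.1951] [0.0549 0.0204]
```

View pics/scene0.png

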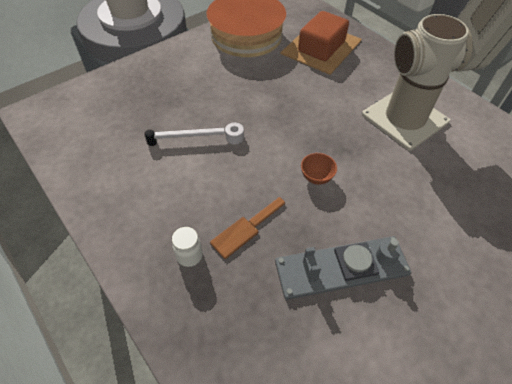

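Scene view agrees: lever (hub at row 132, col 235, knob at 136,150), press at (265,340). Lever yaw is about -32.8° with balance near (0.512,-0.287). Press yaw is about -26.6° with pin near (0.4195,0.277). Moving now.

```bash
python3 -m jog '[{"dp":[-1.5,-1.3,0],"angular":[0,0,0]},{"dp":[-2.8,-2.5,0],"angular":[0,0,0]},{"dp":[-2.8,-2.5,0],"angular":[0,0,0]},{"dp":[-2.8,-2.5,0],"angular":[0,0,0]},{"dp":[-2.8,-2.5,0],"angular":[0,0,0]},{"dp":[-2.8,-2.5,0],"angular":[0,0,0]},{"dp":[-2.8,-2.5,0],"angular":[0,0,0]},{"dp":[-2.8,-2.5,0],"angular":[0,0,0]},{"dp":[-2.8,-2.5,0],"angular":[0,0,0]},{"dp":[-2.8,-2.5,0],"angular":[0,0,0]},{"dp":[-2.8,-2.5,0],"angular":[0,0,0]},{"dp":[-2.8,-2.5,0],"angular":[0,0,0]}]' 1
cat > go.py <<'E'
# tool-frame correction to reach TCP target x y z and tool-x yaw (deg)
import sys;from h import *
o=manip.get_obs();x,y,z,yaw=map(float,sys.argv[1:5])
M=R.from_rotvec(o['tcp_rot']).as_matrix()
G=np.column_stack([[np.cos(np.radians(yaw)),np.sin(np.radians(yaw)),0],[np.sin(np.radians(yaw)),-np.cos(np.radians(yaw)),0],[0,0,-1]])
print('t',o['t'],'q',np.round(o['qpos'],2),'tcp',np.round(o['tcp_pos'],4),'yaw',np.degrees(np.arctan2(M[1,0],M[0,0])).round(2),'tilt',np.degrees(np.arccos(-M[2,2])).round(2))
print('dp cm',(M.T@(np.array([x,y,z])-o['tcp_pos'])*100).round(2),'ang',np.degrees(R.from_matrix(M.T@G).as_rotvec()).round(2),'F',np.round(o['ft_force'],2),'gap',np.round(o['finger_gap'],4),np.round(o['grasp_force'],1))
E
python3 go.py .512 -.287 .18 147.2
```

```text
t: 2.55
tcp_pos: [0.3836, 0.0471, 0.2317]
tcp_rot: [0.706, 3.06, 0.001]
ft_force: [-0.1, 0.7, -0.8]
finger_gap: 0.0851
grasp_force: 0.0
t 2.55 q [ 0.12  0.01 -0.26  1.3   0.    0.58] tcp [0.3836 0.0471 0.2317] yaw 154.0 tilt 0.07
dp cm [-26.18 -24.41   5.17] ang [0.04 0.05 6.8 ] F [-0.05  0.66 -0.78] gap 0.0851 0.0
```

```bash
python3 -m jog '[{"dp":[-2.8,-2.6,0.5],"angular":[0,0,0]},{"dp":[-2.8,-2.6,0.5],"angular":[0,0,0]},{"dp":[-2.8,-2.6,0.5],"angular":[0,0,0]},{"dp":[-2.8,-2.6,0.5],"angular":[0,0,0]},{"dp":[-2.8,-2.6,0.5],"angular":[0,0,0]},{"dp":[-2.8,-2.6,0.5],"angular":[0,0,0]},{"dp":[-2.8,-2.6,0.5],"angular":[0,0,0]},{"dp":[-2.8,-2.6,0.5],"angular":[0,0,0]},{"dp":[-2.5,-2.4,0.5],"angular":[0,0,0]},{"dp":[-1.3,-1.2,0.5],"angular":[0,0,0]},{"dp":[0,0,0],"angular":[0,0,6.8]},{"dp":[0,0,0],"angular":[0,0,0]}]' 1
python3 go.py .512 -.287 .011 147.2
cat > w.py <<'E'
import sys;from h import *
o=manip.get_obs();im=manip.get_image('wrist');save(im,sys.argv[1]);W=cloud(im,camT(im,o));np.save('W.npy',W)
P=W[manip.outline_of(im,'lever')[0]['pixels']];P=P[np.isfinite(P[:,0])];print(len(P),np.percentile(P,[1,50,99],axis=0).round(3).tolist())
Q=P[P[:,2]>.025][:,:2];e=np.array([.46,-.256]);d0=np.array([.8406,-.5416]);s=(Q-e)@d0
b=Q[(s>.04)&(s<.2)];c=b.mean(0);d=np.linalg.svd(b-c,full_matrices=False)[2][0];d*=np.sign(d[0]);n=np.array([-d[1],d[0]])
w=(b-c)@n;c=c+n*(w.max()+w.min())/2
print('bar',c.round(4),np.degrees(np.arctan2(d[1],d[0])).round(2),'w',np.ptp(w).round(4),'zbar',np.median(P[P[:,2]>.025][:,2]).round(4))
h=Q[s<.025]
if len(h)>30:
    hc,r=cv2.minEnclosingCircle(h.astype(np.float32));hc=np.array(hc);print('hub',hc.round(4),r,'off',(hc-c)@n,'bal',(c+d*((hc-c)@d+.06)).round(4))
E
python3 w.py w1.png
```

```text
t: 3.55
tcp_pos: [0.5115, -0.2865, 0.1801]
tcp_rot: [-0.893, -3.01, -0.001]
ft_force: [-0.7, 0.0, -0.4]
finger_gap: 0.0856
grasp_force: 0.0
t 3.55 q [-0.51  0.44  0.15  1.29  0.    0.07] tcp [ 0.5115 -0.2865  0.1801] yaw 146.96 tilt 0.1
dp cm [-0.1  -0.02 16.91] ang [-0.   -0.1  -0.24] F [-0.66  0.   -0.39] gap 0.0856 0.0
6913 [[0.437, -0.391, 0.007], [0.508, -0.285, 0.036], [0.665, -0.231, 0.042]]
bar [ 0.5568 -0.317 ] -32.68 w 0.0158 zbar 0.0359
hub [ 0.4602 -0.2549] 0.026922855526208878 off 9.843758161853788e-05 bal [ 0.5106 -0.2874]
```

View pics/w1.png

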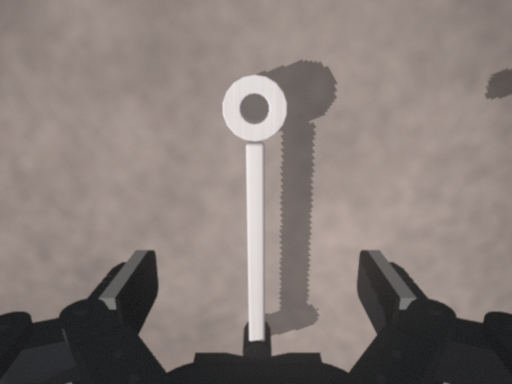

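Wrist view: hub at (108,254), bar running straight down between the open fingers. Refined balance (0.5107,-0.2874), yaw 147.3°. Descending.

```bash
python3 -m jog '[{"dp":[0,0.1,2],"angular":[0,0,-0.3]},{"dp":[0,0,3],"angular":[0,0,0]},{"dp":[0,0,3],"angular":[0,0,0]},{"dp":[0,0,3],"angular":[0,0,0]},{"dp":[0,0,2],"angular":[0,0,0]},{"dp":[0,0,1.5],"angular":[0,0,0]},{"dp":[0,0,1],"angular":[0,0,0]},{"dp":[0,0,0],"angular":[0,0,0]},{"dp":[0,0,0],"angular":[0,0,0]}]' 1
python3 go.py .5107 -.2874 .011 147.3
```

```text
t: 4.4
tcp_pos: [0.5125, -0.2839, 0.0267]
tcp_rot: [0.877, 3.017, 0.0]
ft_force: [0.7, 0.1, 0.9]
finger_gap: 0.0853
grasp_force: 0.0
t 4.4 q [-0.51  0.57 -0.06  0.94  0.    0.06] tcp [ 0.5125 -0.2839  0.0267] yaw 147.6 tilt 0.0
dp cm [-0.04 -0.39  1.57] ang [ 0.  -0.   0.3] F [0.69 0.08 0.9 ] gap 0.0853 0.0
```

```bash
python3 -m jog '[{"dp":[0,-0.4,0.8],"angular":[0,0,0.3]},{"dp":[0,0,0.8],"angular":[0,0,0]},{"dp":[0,0,0],"angular":[0,0,0]},{"dp":[0,0,0],"angular":[0,0,0]}]' 1
python3 go.py .5107 -.2874 .011 147.3; python3 w.py w2.png
```

```text
t: 4.73
tcp_pos: [0.5098, -0.2877, 0.0101]
tcp_rot: [-0.887, -3.013, -0.0]
ft_force: [-0.1, -0.7, -0.2]
finger_gap: 0.0854
grasp_force: 0.0
t 4.7333 q [-0.51  0.59 -0.08  0.9   0.    0.06] tcp [ 0.5098 -0.2877  0.0101] yaw 147.19 tilt 0.04
dp cm [-0.06  0.08 -0.09] ang [ 0.   -0.04 -0.11] F [-0.08 -0.66 -0.21] gap 0.0854 0.0
22751 [[0.436, -0.305, 0.007], [0.469, -0.264, 0.036], [0.536, -0.231, 0.037]]
bar [ 0.5147 -0.2899] -32.7 w 0.0161 zbar 0.0357
hub [ 0.4605 -0.2549] 0.02707052417099476 off 0.00013176888477468146 bal [ 0.5109 -0.2874]
```

```bash
python3 -m jog '[{"dp":[-0.1,0.1,-0.1],"angular":[0,0,-0.1]},{"dp":[0,0,0],"angular":[0,0,0]}]' 1; python3 -m jog '[{"dp":[0,0,0],"angular":[0,0,0]},{"dp":[0,0,0],"angular":[0,0,0]},{"dp":[0,0,0],"angular":[0,0,0]},{"dp":[0,0,0],"angular":[0,0,0]},{"dp":[0,0,0],"angular":[0,0,0]},{"dp":[0,0,0],"angular":[0,0,0]},{"dp":[0,0,0],"angular":[0,0,0]},{"dp":[0,0,0],"angular":[0,0,0]},{"dp":[0,0,0],"angular":[0,0,0]},{"dp":[0,0,0],"angular":[0,0,0]},{"dp":[0,0,0],"angular":[0,0,0]},{"dp":[0,0,0],"angular":[0,0,0]}]' 0
python3 go.py .5107 -.2874 .011 147.3
```

```text
t: 5.0
tcp_pos: [0.5122, -0.2877, 0.0119]
tcp_rot: [0.884, 3.013, -0.0]
ft_force: [0.5, -0.3, 0.5]
finger_gap: 0.0853
grasp_force: 0.0
t: 6.0
tcp_pos: [0.5115, -0.2877, 0.0115]
tcp_rot: [0.885, 3.014, -0.001]
ft_force: [-1.2, -1.3, 3.4]
finger_gap: 0.0151
grasp_force: 59.3
t 6.0 q [-0.51  0.59 -0.08  0.91 -0.    0.06] tcp [ 0.5115 -0.2877  0.0115] yaw 147.29 tilt 0.03
dp cm [ 0.08 -0.02  0.05] ang [-0.02  0.02 -0.01] F [-1.21 -1.34  3.39] gap 0.0151 59.3
```

```bash
python3 -m jog '[{"dp":[0,0,-0.5],"angular":[0,0,0]},{"dp":[0,0,-1],"angular":[0,0,0]},{"dp":[0,0,-1.5],"angular":[0,0,0]},{"dp":[0,0,-2],"angular":[0,0,0]},{"dp":[0,0,-2],"angular":[0,0,0]},{"dp":[0,0,-2],"angular":[0,0,0]},{"dp":[0,0,-1],"angular":[0,0,0]},{"dp":[0,0,0],"angular":[0,0,0]},{"dp":[0,0,0],"angular":[0,0,0]},{"dp":[0,0,0],"angular":[0,0,0]}]'
cat > lev.py <<'E'
import sys;from h import *
o=manip.get_obs();print('t',o['t'],'F',np.round(o['ft_force'],2),'M',np.round(o['wrist_torque'],3),'gap',o['finger_gap'])
M=R.from_rotvec(o['tcp_rot']).as_matrix();T0=camT(manip.get_image('wrist'),o) if 0 else None
for cam in sys.argv[1:]:
    im=manip.get_image(cam);save(im,'lev%d_%s.png'%(o['t']*100,cam));W=cloud(im,camT(im,o))
    # lever frame relative to the tool: forward dir = -tool x
    L=(W-o['tcp_pos'])@M; f=-L[...,0];lat=L[...,1];dn=L[...,2]
    m=manip.outline_of(im,'lever')[0]['pixels']&np.isfinite(f)&(dn<.03)&(dn>-.06)
    hubm=m&(np.hypot(f+.06,lat)<.026); hubm&=np.hypot(f+.06,lat)>.014
    H=np.column_stack([f[hubm],lat[hubm],dn[hubm]]);H=H[np.abs(H[:,2]-np.median(H[:,2]))<.005]
    if len(H)>20:
        A=np.linalg.lstsq(np.column_stack([H[:,:2],np.ones(len(H))]),H[:,2],rcond=None)[0]
        allh=m&(f<-.037); q=np.column_stack([f[allh],lat[allh]]).astype(np.float32);c,r=cv2.minEnclosingCircle(q)
        print(cam,'hub n',len(H),'slope deg fwd/lat',np.degrees(A[:2]).round(2),'topz(world)',(o['tcp_pos'][2]-np.median(H[:,2])).round(4),'hub centre fwd,lat',np.round(c,4),round(r,4))
    for a,b in [(-.036,-.02),(-.02,0),(.02,.05),(.05,.09),(.09,.13),(.13,.16),(.165,.195)]:
        k=m&(f>a)&(f<b)&(abs(lat)<.006+.02*(a<-.3))
        if k.sum()>8: print('  fwd %.3f n %d top z %.4f lat %.4f'%((a+b)/2,k.sum(),o['tcp_pos'][2]-np.median(dn[k]),np.median(lat[k])))
E
python3 go.py .5107 -.2874 .1115 147.3; python3 lev.py wrist top
```

```text
t: 6.83
tcp_pos: [0.5106, -0.2868, 0.1098]
tcp_rot: [-0.883, -3.012, -0.001]
ft_force: [-0.3, 0.6, -5.2]
finger_gap: 0.0148
grasp_force: 58.8
t 6.8333 q [-0.51  0.49  0.04  1.13  0.    0.06] tcp [ 0.5106 -0.2868  0.1098] yaw 147.31 tilt 0.16
dp cm [-0.04 -0.05 -0.17] ang [-0.   -0.16  0.01] F [-0.34  0.58 -5.22] gap 0.0148 58.8
t 6.8333 F [-0.34  0.58 -5.22] M [-0.    -0.001 -0.027] gap 0.014758753943229454
wrist hub n 12692 slope deg fwd/lat [ 0.16 -0.02] topz(world) 0.134 hub centre fwd,lat [-0.0603  0.0009] 0.0271
  fwd -0.028 n 1329 top z 0.1345 lat 0.0003
  fwd -0.010 n 1482 top z 0.1348 lat -0.0001
  fwd 0.035 n 799 top z 0.1348 lat -0.0001
top hub n 309 slope deg fwd/lat [-0.04  0.62] topz(world) 0.1343 hub centre fwd,lat [-0.0599 -0.0005] 0.0273
  fwd -0.028 n 40 top z 0.1348 lat 0.0006
  fwd -0.010 n 34 top z 0.1350 lat -0.0013
  fwd 0.070 n 53 top z 0.1355 lat 0.0013
  fwd 0.110 n 88 top z 0.1351 lat -0.0000
  fwd 0.145 n 68 top z 0.1354 lat 0.0003
  fwd 0.180 n 65 top z 0.1399 lat 0.0006
```

Lever is level in the grip, with its hub centre 60 mm behind the grasp. Carrying it over.

```bash
python3 -m jog '[{"dp":[0,0,-1],"angular":[0,0,0]},{"dp":[0,0,-2],"angular":[0,0,0]},{"dp":[0.3,0.4,-2],"angular":[0,0,0]},{"dp":[0.6,0.8,-2],"angular":[0,0,0]},{"dp":[1,1.3,-1.5],"angular":[0,0,0]},{"dp":[1.3,1.7,-0.5],"angular":[0,0,0]},{"dp":[1.5,2,0],"angular":[0,0,0]},{"dp":[1.5,2,0],"angular":[0,0,0]},{"dp":[1.5,2,0],"angular":[0,0,0]},{"dp":[1.5,2,0],"angular":[0,0,0]},{"dp":[1.5,2,0],"angular":[0,0,0]},{"dp":[1.5,2,0],"angular":[0,0,0]}]'
python3 -m jog '[{"dp":[1.5,2,0],"angular":[0,0,0]},{"dp":[1.5,2,0],"angular":[0,0,0]},{"dp":[1.5,2,0],"angular":[0,0,0]},{"dp":[1.5,2,0],"angular":[0,0,0]},{"dp":[1.5,2,0],"angular":[0,0,0]},{"dp":[1.5,2,0],"angular":[0,0,0]},{"dp":[1.5,2,0],"angular":[0,0,-1]},{"dp":[1.5,2,0],"angular":[0,0,-1]},{"dp":[1.5,2,0],"angular":[0,0,-1]},{"dp":[1.2,1.6,0],"angular":[0,0,-1]},{"dp":[0.8,1,0],"angular":[0,0,-1]},{"dp":[0.4,0.5,0],"angular":[0,0,-1]}]'
python3 go.py .473 .2501 .2 153.4
```

```text
t: 8.03
tcp_pos: [0.4962, -0.0841, 0.202]
tcp_rot: [0.885, 3.014, 0.0]
ft_force: [0.7, 1.1, -4.6]
finger_gap: 0.0152
grasp_force: 58.9
t: 9.03
tcp_pos: [0.4725, 0.1797, 0.2019]
tcp_rot: [0.72, 3.058, 0.001]
ft_force: [0.6, -0.2, -5.2]
finger_gap: 0.0148
grasp_force: 58.8
t 9.0333 q [ 0.36  0.27 -0.04  1.27  0.    0.83] tcp [0.4725 0.1797 0.2019] yaw 153.5 tilt 0.06
dp cm [3.1  6.32 0.2 ] ang [0.06 0.   0.1 ] F [ 0.59 -0.19 -5.24] gap 0.0148 58.8
```

```bash
python3 -m jog '[{"dp":[0,0,0],"angular":[0,0,0]},{"dp":[0,0,0],"angular":[0,0,0]},{"dp":[0,0,0],"angular":[0,0,0]}]'
cat > pin.py <<'E'
import sys;from h import *
o=manip.get_obs()
for cam in sys.argv[1:]:
    im=manip.get_image(cam);save(im,'pin%d_%s.png'%(o['t']*100,cam));W=cloud(im,camT(im,o));H=W[np.isfinite(W[...,0])]
    p=H[(H[:,2]>.086)&(H[:,2]<.095)&(np.linalg.norm(H[:,:2]-[.42,.277],axis=1)<.02)]
    if len(p)>5:
        c,r=cv2.minEnclosingCircle(p[:,:2].astype(np.float32));print(cam,'pin',len(p),np.round(c,4),round(r,4),p.mean(0).round(4))
    f=H[(H[:,2]>.08)&(H[:,2]<.092)&(np.linalg.norm(H[:,:2]-[.585,.195],axis=1)<.05)]
    if len(f)>5: print('fork',len(f),np.round(cv2.minAreaRect(f[:,:2].astype(np.float32))[:2],4).tolist())
    B=H[(H[:,2]>.013)&(H[:,2]<.023)&(H[:,1]>.12)&(H[:,1]<.33)]
    if len(B)>100: print('bed',np.round(cv2.minAreaRect(B[:,:2].astype(np.float32))[1],3),cv2.minAreaRect(B[:,:2].astype(np.float32))[2])
E
python3 pin.py wrist top scene; python3 lev.py wrist
```

```text
t: 9.28
tcp_pos: [0.4729, 0.177, 0.2014]
tcp_rot: [0.727, 3.056, -0.001]
ft_force: [-0.6, -0.6, -4.2]
finger_gap: 0.0147
grasp_force: 58.8
wrist pin 537 [0.4175 0.2793] 0.0089 [0.4173 0.2789 0.0894]
fork 113 [[0.5878, 0.2186], [0.0103, 0.0111]]
bed [0.1  0.28] 63.348567962646484
fork 56 [[0.5836, 0.1955], [0.0501, 0.0193]]
bed [0.101 0.3  ] 63.402549743652344
scene pin 48 [0.4198 0.2786] 0.009 [0.4202 0.2785 0.0891]
fork 84 [[0.5846, 0.1952], [0.0545, 0.0198]]
bed [0.101 0.3  ] 63.13233947753906
t 9.4333 F [ 0.06 -0.36 -4.02] M [ 0.022 -0.019 -0.044] gap 0.014939157340400811
wrist hub n 12667 slope deg fwd/lat [ 0.09 -0.09] topz(world) 0.2255 hub centre fwd,lat [-0.0603  0.0007] 0.027
  fwd -0.028 n 1330 top z 0.2261 lat -0.0001
  fwd -0.010 n 1481 top z 0.2264 lat -0.0001
  fwd 0.035 n 784 top z 0.2264 lat -0.0001
```

```bash
ls pics
```

```text
lev683_top.png
lev683_wrist.png
lev943_wrist.png
pin928_scene.png
pin928_top.png
pin928_wrist.png
scene0.png
top0.png
w1.png
w2.png
```

```bash
python3 -m jog '[{"dp":[0.4,0.7,0],"angular":[0,0,0]},{"dp":[0.8,1.5,0],"angular":[0,0,-0.2]},{"dp":[0.9,1.7,0],"angular":[0,0,0]},{"dp":[0.7,1.5,0],"angular":[0,0,0]},{"dp":[0.4,0.8,0.5],"angular":[0,0,0]},{"dp":[0.2,0.4,1],"angular":[0,0,0]},{"dp":[0,0,1.5],"angular":[0,0,0]},{"dp":[0,0,1.2],"angular":[0,0,0]},{"dp":[0,0,0.8],"angular":[0,0,0]},{"dp":[0,0,0],"angular":[0,0,0]},{"dp":[0,0,0],"angular":[0,0,0]},{"dp":[0,0,0],"angular":[0,0,0]}]'
python3 go.py .472 .2512 .132 153.4;python3 pin.py wrist top scene; python3 lev.py wrist
```

```text
t: 10.53
tcp_pos: [0.4723, 0.252, 0.1517]
tcp_rot: [0.721, 3.057, 0.001]
ft_force: [1.0, 0.5, -4.3]
finger_gap: 0.0149
grasp_force: 58.9
t 10.5333 q [ 0.49  0.36 -0.05  1.17 -0.    0.95] tcp [0.4723 0.252  0.1517] yaw 153.47 tilt 0.05
dp cm [-0.   -0.08  1.97] ang [0.03 0.03 0.07] F [ 1.    0.46 -4.35] gap 0.0149 58.9
wrist pin 716 [0.4176 0.2794] 0.009 [0.4175 0.2796 0.0894]
fork 39 [[0.5752, 0.2019], [0.0399, 0.0027]]
bed [0.1   0.282] 63.432411193847656
fork 38 [[0.5796, 0.1903], [0.0441, 0.0193]]
bed [0.099 0.3  ] 62.958892822265625
scene pin 45 [0.4207 0.2785] 0.009 [0.4207 0.2784 0.0889]
fork 88 [[0.5849, 0.195], [0.0548, 0.0192]]
bed [0.101 0.299] 63.36375427246094
t 10.6833 F [-0.34 -0.36 -4.44] M [-0.007 -0.01   0.012] gap 0.014885289630241529
wrist hub n 12679 slope deg fwd/lat [ 0.1  -0.03] topz(world) 0.1764 hub centre fwd,lat [-0.0604  0.001 ] 0.0271
  fwd -0.028 n 1337 top z 0.1770 lat -0.0001
  fwd -0.010 n 1476 top z 0.1773 lat -0.0001
  fwd 0.035 n 808 top z 0.1772 lat -0.0001
```

```bash
python3 -m jog '[{"dp":[0,0,0.5],"angular":[0,0,0]},{"dp":[0,0,0.8],"angular":[0,0,0]},{"dp":[0,0,0.5],"angular":[0,0,0]},{"dp":[0,0,0.2],"angular":[0,0,0]},{"dp":[0,0,0],"angular":[0,0,0]},{"dp":[0,0,0],"angular":[0,0,0]},{"dp":[0,0,0],"angular":[0,0,0]}]'
python3 go.py .472 .2512 .132 153.4;cat > rel.py <<'E'
from h import *
for cam in ['wrist','scene','top','wrist']:
    o=manip.get_obs();M=R.from_rotvec(o['tcp_rot']).as_matrix();im=manip.get_image(cam);save(im,'rel%d_%s.png'%(o['t']*100,cam));W=cloud(im,camT(im,o))
    T=o['tcp_pos'];e=T-M[:,0]*-.0603;H=W[np.isfinite(W[...,0])]
    q=np.linalg.norm(H[:,:2]-e[:2],axis=1)<.04
    p=H[q&(H[:,2]>.086)&(H[:,2]<.094)];h=H[q&(abs(H[:,2]-T[2]-.0243)<.004)&((H-T)@M[:,0]>.037)]
    out=[cam,'tcp',T.round(4)]
    pc=hc=None
    if len(p)>5: pc,r=cv2.minEnclosingCircle(p[:,:2].astype(np.float32));out+=['pin',len(p),np.round(pc,4),round(r,4)]
    if len(h)>5: hc,r=cv2.minEnclosingCircle(h[:,:2].astype(np.float32));out+=['hub',np.round(hc,4),round(r,4),np.median(h[:,2]).round(4)]
    if pc and hc: out+=['pin-hub in tool xy mm',((np.array(pc)-hc)@M[:2,:2]*1000).round(1)]
    print(*out)
E
python3 rel.py
```

```text
t: 11.37
tcp_pos: [0.4721, 0.2521, 0.1314]
tcp_rot: [0.72, 3.058, 0.0]
ft_force: [-0.1, 0.2, -4.4]
finger_gap: 0.0151
grasp_force: 59.0
t 11.3667 q [ 0.49  0.37 -0.08  1.12  0.    0.95] tcp [0.4721 0.2521 0.1314] yaw 153.5 tilt 0.01
dp cm [-0.04 -0.09 -0.06] ang [0.01 0.01 0.1 ] F [-0.09  0.18 -4.41] gap 0.0151 59.0
wrist tcp [0.4721 0.2521 0.1314] pin 864 [0.4177 0.2795] 0.0089 hub [0.4185 0.2798] 0.0272 0.1555 pin-hub in tool xy mm [ 0.7 -0.7]
scene tcp [0.4722 0.2522 0.1315] pin 6 [0.425  0.2837] 0.004 hub [0.4175 0.2833] 0.0251 0.1552 pin-hub in tool xy mm [-6.6  3.7]
top tcp [0.4722 0.2522 0.1316] hub [0.4172 0.2777] 0.0269 0.1562
wrist tcp [0.4722 0.2522 0.1316] pin 863 [0.4177 0.2794] 0.0089 hub [0.4186 0.2799] 0.0272 0.1557 pin-hub in tool xy mm [ 0.6 -0.8]
```

```bash
python3 -m jog '[{"dp":[0.05,-0.1,0],"angular":[0,0,0.1]},{"dp":[0,0,0],"angular":[0,0,0]},{"dp":[0,0,0],"angular":[0,0,0]},{"dp":[0,0,0],"angular":[0,0,0]},{"dp":[0,0,0],"angular":[0,0,0]},{"dp":[0,0,0],"angular":[0,0,0]}]'
python3 rel.py; python3 lev.py top; python3 go.py .472 .2512 .132 153.4; cd pics; ls -t | head -6; python3 -c "
import cv2,glob,os
g=sorted(glob.glob('rel*_wrist.png'),key=os.path.getmtime)[-1];s=sorted(glob.glob('rel*_scene.png'),key=os.path.getmtime)[-1]
cv2.imwrite('fin.png',cv2.resize(cv2.hconcat([cv2.imread(g),cv2.imread(s)]),(800,300)))"
```

```text
t: 12.07
tcp_pos: [0.471, 0.2514, 0.1313]
tcp_rot: [-0.723, -3.057, -0.0]
ft_force: [0.5, -0.7, -4.6]
finger_gap: 0.0149
grasp_force: 59.0
wrist tcp [0.471  0.2514 0.1313] pin 869 [0.4177 0.2794] 0.0089 hub [0.4175 0.2792] 0.0271 0.1554 pin-hub in tool xy mm [-0.2  0.3]
scene tcp [0.471  0.2514 0.1313] pin 10 [0.4253 0.2823] 0.0053 hub [0.4154 0.2831] 0.0257 0.155 pin-hub in tool xy mm [-9.2  3.7]
top tcp [0.471  0.2514 0.1313] hub [0.4169 0.2769] 0.0268 0.1559
wrist tcp [0.471  0.2514 0.1313] pin 869 [0.4177 0.2794] 0.0089 hub [0.4173 0.2792] 0.0271 0.1554 pin-hub in tool xy mm [-0.2  0.4]
t 12.2667 F [-0.34 -0.06 -4.25] M [0.032 0.044 0.   ] gap 0.014962944060418265
top hub n 294 slope deg fwd/lat [ 0.13 -0.21] topz(world) 0.1558 hub centre fwd,lat [-0.0592 -0.0012] 0.0273
  fwd -0.028 n 13 top z 0.1544 lat -0.0036
  fwd 0.035 n 76 top z 0.1569 lat -0.0002
  fwd 0.070 n 96 top z 0.1568 lat -0.0002
  fwd 0.110 n 97 top z 0.1569 lat 0.0001
  fwd 0.145 n 68 top z 0.1571 lat -0.0002
  fwd 0.180 n 70 top z 0.1617 lat -0.0002
t 12.3667 q [ 0.49  0.37 -0.08  1.12 -0.    0.95] tcp [0.471  0.2514 0.1313] yaw 153.4 tilt 0.0
dp cm [-0.09  0.03 -0.07] ang [ 0.  0. -0.] F [-0.2   0.36 -4.87] gap 0.015 59.0
lev1226_top.png
rel1221_wrist.png
rel1216_top.png
rel1211_scene.png
rel1206_wrist.png
rel1151_wrist.png
```

View pics/fin.png

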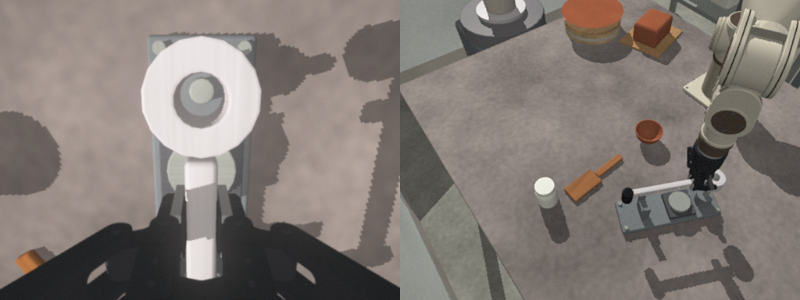

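The left half (wrist) shows the pin inside the eye at (92,201), and the fit puts it 0.4 mm off centre. The right half (scene) shows the bar over the fork with the knob at (195,627), and the bowl, jar and paddle where they were. Level, still and clear of the press: handing in.

```bash
python3 -c "
from bench import manip;print(manip.close_job())"
```

```text
the job is handed in; nothing more can be done
None
```

The job is handed in: the lever is held level and still, gripped at its balance point, with the eye within about 1 mm of centre and the hub about 3 cm above the pin, the bar pointing to the fork, nothing touching the press, and the bowl, jar and paddle left alone.

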